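# Start the fume extractor and set its airflow wheel

## Robot

A 7-joint arm with a two-finger parallel gripper is mounted at the origin on the work surface. World frame = base frame: x ahead of the robot, y to its left, z up, the work surface at z = 0. Lengths are in m, angles in rad, forces in N, time in s.
With the tool pointing down it reaches from about 0.425 to 0.925 m from the base axis. Payload 6.8 kg.
Tool frame: the origin (TCP) lies at the very end of the fingers, on their centre line; the grasp point (between the pads) lies 19 mm behind it; y points along the fingers, x is the direction in which the jaws open and shut, and the axes are right-handed (so a half turn about y gives the same grasp; the last joint's range is limited). The gripper opens to 85 mm and grips with 20 to 120 N. Pads are 22 mm wide; open, the fingers measure 114 mm over their backs; the gripper's body (76 mm by 85 mm) begins 54 mm behind the grasp point. The pads swing forward as they close: fully open they stand 13 mm farther back than shut.
Start: joints at [-1.21, 0.477, 0.022, 1.555, -0.011, 1.109, -0.083], TCP at [0.305, 0.602, 0.231] pointing down, gripper open.
Joint ranges: [-2.96, 2.96], [-0.34, 2.1], [-1.41, 1.46], [0.24, 2.44], [-1.37, 4.51], [0.17, 1.92], [-2.96, 2.96]. Speed limits (rad/s): [2.39, 2.39, 3.14, 3.14, 3.14, 3.14, 3.14].

## Interface

Orientations are given as a rotation vector (axis times angle).
In Python, from bench import r, imaging gives the robot as it stands.
- The arm moves only by the shell command python3 -m jog 'ROWS' [FORCE]. ROWS is text: rows parted by semicolons, each of 7 numbers parted by spaces: the turn, a rotation vector about the tool's x, y, z in degrees, then the shift along the tool's x, y, z in mm, then the opening, from 0 (shut) to 1 (fully open). A call has exactly 5 rows; each row shifts and turns the commanded pose from where the row before left it, along the tool's axes as they then stand; what a row does not reach is not made up. A row lasts 1/12 s, in which the tool goes at most 41.7 mm and 7.16 degrees, less where a joint would pass 70% of its speed; a pose out of reach is approached as far as the arm can. A call with a gripper value outside its range is refused whole. The fingers move at their own pace and stop on an object; FORCE is the grip in N (left out, the last holds). Time passes only in rows, so rows that do not move let the fingers close, or fill a call up. It gives the time, the measured TCP pose, the force and the opening at its end, in the units of the state.
- r.get_obs(): the state, without advancing time (a new reading comes with each control period).
- imaging.grab_frame(name): name is "scene" or "top"; returns a dict with "color" (384x512x3 uint8, red, green, blue), "z_map" (384x512 float32, m along the optical axis (not along the pixel's ray), 0 where there is no reading), "fx", "fy", "cx", "cy" (pixels), "world_to_cam" (4x4, takes a point from world to camera coordinates). Camera axes: x right, y up, looking along -z (the intrinsics and any distortion apply to the point x, -y, -z); pixel columns grow to the right and rows downward; lengths in m; the calibration is good to about 2 mm. A picture is of the moment at which its call begins.
- r.hand_in(): hands the job in, once; it reports no verdict.
The state is a dict: "clock": time; "joints": joint angles; "qvel": joint speeds; "tau": joint torques, N m; "tcp_pos": TCP position; "orientation": TCP orientation; "contact_force": force on the tool from outside, world axes, zero at the start; "moment": the same for the moment, N m; "grip_width": finger opening in m.
Only numpy, scipy, OpenCV 4.12 (cv2) and the standard library are available. Lean on these libraries where they do the work, as an engineer would, in place of code of your own. Each camera call takes 0.05 s, during which the arm holds its last target.

## Task

Start the bench fume extractor before the solvent work: press its round start button fully down with a fingertip and let it come back up. Then lay a fingertip on top of the wide knurled wheel and roll its top towards the back of the extractor (the grille side) by one click, so that it rests in the middle one of its three clicks with its white line at the top, and take the hand away. Pick nothing up, do not turn the narrow wheel, and leave the jug, the jar and the brush where they are.

Things in the scene. Friction and masses are not known exactly. Their poses are not given: they have to be found in the camera images.
- console: Fixed grey fume-extractor console, a low box 240 (its x) by 320 (its y) by 50 mm high; origin at the centre of its underside on the table. Its +x axis points to its back, where the black intake grille with metal slats lies; the start button and the two wheel modules stand in a row along its y on the front half.
- start_top (a point): Centre of the top face of the round metal start button (30 mm diameter, in a black housing, on the console's top at the +y end of the row). It is pressed straight down, travel 6 mm, fully down takes 5 N, and springs back.
- start (a joint): Start button: 0 = up, 0.006 = fully down (m). Down past 0.0045 counts as pressed.
- wide_module: Fixed grey block 100 (x) by 80 (y) by 35 mm on the console's top that houses the wide wheel; its flat top is 85 mm above the table. Origin: centre of its underside, axes as the console's. The wide and the narrow module may stand in either of two places, the middle or the -y end of the row, centres 117 mm apart.
- wide_wheel_crest (a point): Fixed point at the highest place of the wide wheel, 91 mm above the table, mid-width. The black knurled thumbwheel, radius 36 mm, 40 mm wide, has a level axis along the console's y; only its top 6 mm stands out of its module. Axes as the console's: x to the back. A white line across its knurling lies on the front at the start and at the very top, between two white marks, when it is set right.
- wide_wheel (a joint): Wide wheel's angle (rad), growing as its top rolls to the back. Sprung detents at 0, 0.5, 1.0; starts near 0, wanted 0.5. One click is 18 mm at the rim; let go past 9 mm it snaps on into the second detent, past 27 mm into the third. It takes about 1.5 N at the rim: a fingertip pressed on its top with 5 to 10 N and drawn level turns it by friction, the wheel's top moving with the fingertip.
- narrow_wheel_crest (a point): The same point of the narrow wheel, a like wheel only 14 mm wide, in a like module. To be left alone.
- narrow_wheel_line (a point): Point on the rim of the narrow wheel, on its own white line; it moves as that wheel turns. At the start the line may stand anywhere from the front to near the top.
- jug: Loose small terracotta jug, 90 mm wide and 130 mm high with a side handle; origin at the centre of its foot. Bystander.
- paint_jar: Loose paint jar with a black cap, 48 mm wide and 60 mm high; origin at the centre of its foot. Bystander.
- brush: Loose flat paintbrush 190 mm long, 42 mm wide, 20 mm thick, lying on the table in front of the console, along its front; origin under its middle. Bystander.

How it is judged:
By the outcome, as a careful person would: the job done as asked, in the order asked, and still so for the second after the job is handed in, with the robot touching nothing.
It also fails if it takes over 40 s, if anything falls off the work surface, if the arm or the gripper's body presses on something with over 40 N, if the wrist force passes 120 N, or if a joint passes its speed limit or range.

## Working session

There is one attempt and no reset: what is moved stays moved. The work goes in short steps, Python scripts to look and compute and a shell command to move; the robot and the scene stay as the last step left them, time stands still between calls to the robot, and variables do not carry over. Pictures are saved under pics/ and viewed, and the job is handed in when it is done.

```bash
mkdir -p pics; ls
cat > h.py <<'E'
import numpy as np,cv2
from bench import r, imaging
from scipy.spatial.transform import Rotation as R
def grab(name,tag):
    f=imaging.grab_frame(name); np.savez('/tmp/'+tag,**f)
    cv2.imwrite('pics/%s.png'%tag,cv2.cvtColor(f['color'],cv2.COLOR_RGB2BGR)); return f
def pts(f):
    z=f['z_map'];v,u=np.mgrid[:384,:512]
    P=np.stack([(u-f['cx'])/f['fx']*z,-(v-f['cy'])/f['fy']*z,-z],-1)
    T=np.linalg.inv(f['world_to_cam']); return P@T[:3,:3].T+T[:3,3]
def ray(f,u,v,h):
    T=np.linalg.inv(f['world_to_cam']);d=T[:3,:3]@np.array([(u-f['cx'])/f['fx'],-(v-f['cy'])/f['fy'],-1]);o=T[:3,3]
    return o+d*(h-o[2])/d[2]
E
python3 - <<'E'
from h import *
for n in('scene','top'):
    f=grab(n,n+'0');print({k:(v if np.ndim(v)<1 else np.shape(v)) for k,v in f.items()});print(f['world_to_cam'].round(3))
o=r.get_obs();print(o);print(R.from_rotvec(o['orientation']).as_matrix().round(3))
E
```

```text
pics
{'color': (384, 512, 3), 'z_map': (384, 512), 'fx': 390.12299101529607, 'fy': 390.12299101529607, 'cx': 253.47142774591924, 'cy': 192.08209401770856, 'world_to_cam': (4, 4)}
[[ 0.787  0.617  0.002 -0.48 ]
 [-0.508  0.645  0.571  0.209]
 [ 0.35  -0.45   0.821 -1.238]
 [ 0.     0.     0.     1.   ]]
{'color': (384, 512, 3), 'z_map': (384, 512), 'fx': 422.21249967506617, 'fy': 422.21249967506617, 'cx': 262.43798588693744, 'cy': 188.94495758531525, 'world_to_cam': (4, 4)}
[[-0.015 -1.     0.009  0.07 ]
 [ 0.983 -0.013  0.184 -0.56 ]
 [-0.184  0.011  0.983 -0.957]
 [ 0.     0.     0.     1.   ]]
{'clock': 0.1, 'joints': array([-1.21009472,  0.47775379,  0.02235173,  1.5563506 , -0.0115081 ,
        1.10930248, -0.08311172]), 'qvel': array([ 1.63114446e-03, -6.67178149e-04,  5.38880162e-04, -2.42994032e-03,
        6.88118757e-05, -9.89536002e-04,  1.51682368e-03]), 'tau': array([ 3.93728682e-03, -5.97760427e+01,  1.61345132e+00, -2.81954849e+01,
        1.27504629e-02,  5.01527640e-03,  1.08142615e-05]), 'tcp_pos': array([0.3047473 , 0.60168885, 0.23039957]), 'orientation': array([-1.39623655, -0.85633756,  0.85858055]), 'contact_force': array([-0.59166003, -0.41280964,  0.84418739]), 'moment': array([ 0.04153997, -0.00551682,  0.00982565]), 'grip_width': 0.08513348052677494}
[[ 0.452 -0.001 -0.892]
 [ 0.892 -0.002  0.452]
 [-0.002 -1.    -0.   ]]
```

View pics/scene0.png

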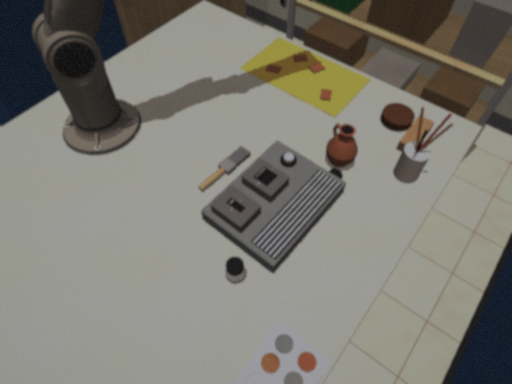

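View pics/top0.png

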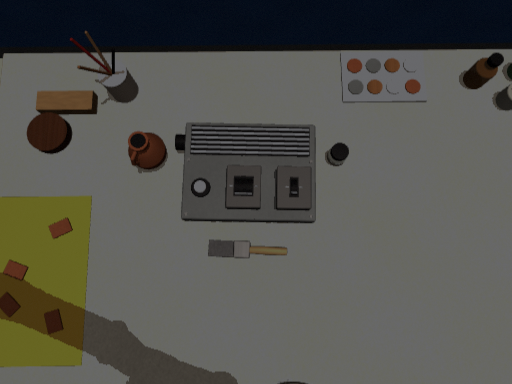

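The wide module stands in the middle: its wheel is at about (244,186) in the top view. The start button is at (200,187) and the narrow wheel at (294,187). I'll enlarge the image and measure.

Run:
```python
from h import *
f=dict(np.load('/tmp/top0.npz'));c=cv2.cvtColor(f['color'],cv2.COLOR_RGB2BGR)
cr=cv2.convertScaleAbs(c[115:230,175:325],alpha=1.5);cv2.imwrite('pics/z1.png',cv2.resize(cr,None,fx=5,fy=5,interpolation=cv2.INTER_CUBIC))
g=dict(np.load('/tmp/scene0.npz'));c2=cv2.cvtColor(g['color'],cv2.COLOR_RGB2BGR)
cr=cv2.convertScaleAbs(c2[135:270,200:350],alpha=1.5);cv2.imwrite('pics/z2.png',cv2.resize(cr,None,fx=4,fy=4,interpolation=cv2.INTER_CUBIC))
for F,n in((f,'top'),(g,'scene')):
    P=pts(F);z=P[...,2]
    for lo,hi in((.044,.056),(.08,.0895)):
        m=((z>lo)&(z<hi)&(P[...,0]>.4)&(P[...,0]<.8)).astype(np.uint8)
        num,l,s,ce=cv2.connectedComponentsWithStats(m)
        for i in range(1,num):
            if s[i,4]>150:
                q=P[l==i]; print(n,lo,s[i],np.median(q,0).round(4),[np.round(x,4) for x in cv2.minAreaRect((q[:,:2]*1000).astype(np.float32))])
    g_=cv2.cvtColor(F['color'],cv2.COLOR_RGB2GRAY)
    # button white blob
    m=((g_>110)&(z>.055)&(z<.11)&(P[...,0]>.5)&(P[...,0]<.75)).astype(np.uint8)
    num,l,s,ce=cv2.connectedComponentsWithStats(m)
    for i in range(1,num):
        if s[i,4]>3:
            print('bright',s[i],ce[i],P[l==i].mean(0).round(4))
```

```text
top 0.044 [ 175  122  141   99 9406] [0.6357 0.1112 0.0498] [array([609.4039, 106.1105]), array([343.919 , 240.7507]), np.float64(88.1947)]
top 0.08 [135 133  24  32 176] [0.645  0.3243 0.0849] [array([651.0735, 331.5978]), array([41.1877, 80.3919]), np.float64(67.4563)]
top 0.08 [ 226  165   35   43 1351] [0.5616 0.1059 0.0846] [array([563.2894, 108.0763]), array([ 79.0321, 100.0976]), np.float64(89.2177)]
top 0.08 [ 277  166   34   43 1390] [ 0.5589 -0.009   0.0846] [array([560.6614,  -8.731 ]), array([77.6651, 99.8712]), np.float64(87.8107)]
scene 0.044 [474   0  38  13 297] [0.7558 1.3874 0.0483] [array([ 736.6509, 1404.6842]), array([125.254 , 108.3473]), np.float64(0.9387)]
scene 0.044 [ 201  141  145  127 6568] [0.651  0.0785 0.0505] [array([608.356 , 106.3273]), array([345.1348, 240.0696]), np.float64(88.1725)]
scene 0.08 [242 159  47  39 871] [0.5693 0.1032 0.0852] [array([563.4197, 107.0271]), array([81.9709, 99.7588]), np.float64(88.2586)]
scene 0.08 [ 211  186   50   42 1078] [ 0.5632 -0.0125  0.0852] [array([559.8244,  -9.2102]), array([ 80.437 , 101.8381]), np.float64(88.7752)]
bright [284 153  10   8  67] [288.43283582 156.46268657] [0.5661 0.2113 0.0717]
```

View pics/z1.png

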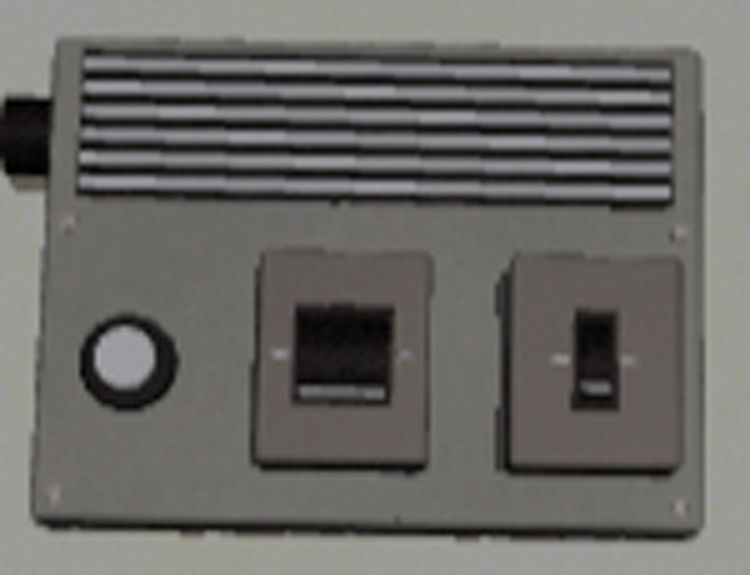

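View pics/z2.png

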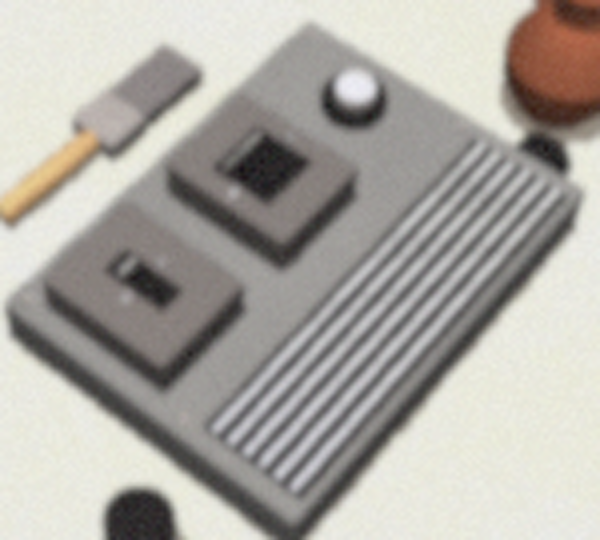

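```bash
python3 - <<'E'
from h import *
f=dict(np.load('/tmp/top0.npz'));g=dict(np.load('/tmp/scene0.npz'))
for F,(a,b,c,d) in((f,(190,176,212,198)),(g,(278,148,300,168))):
    gr=cv2.cvtColor(F['color'],cv2.COLOR_RGB2GRAY)[b:d,a:c]
    _,m=cv2.threshold(gr,0,255,cv2.THRESH_OTSU); P=pts(F)[b:d,a:c]
    if F is f: m=((gr>130)*255).astype(np.uint8)
    n,l,s,ce=cv2.connectedComponentsWithStats(m)
    for i in range(1,n):
        if s[i,4]>20: print(s[i],ce[i]+[a,b],P[l==i].mean(0).round(4),np.median(P[l==i][:,2]),ray(F,*(ce[i]+[a,b]),.072).round(4))
    print(np.round(P[::3,::3,2]*1000).astype(int)); print(gr[::3,::3])
E
python3 -m jog '0 -6 0 0 0 0 0;0 -6 0 0 0 0 0;0 -6 0 0 0 0 0;0 -6 0 0 0 0 0;0 -1.3 0 0 0 0 0' 20
```

```text
[[47 48 50 50 47 48 48 49]
 [52 50 61 60 61 62 48 48]
 [49 62 72 70 70 61 62 50]
 [50 61 70 70 70 71 62 50]
 [47 62 72 71 73 69 63 50]
 [52 65 58 71 72 60 60 56]
 [48 48 59 60 61 58 49 47]
 [48 54 49 46 52 48 46 50]]
[[ 68  68  70  70  71  70  70  70]
 [ 68  68  27  13  18  39  71  71]
 [ 70  12  94 104 103  17  28  70]
 [ 68  29 104 104 104  92  19  71]
 [ 68  26 104 104 104  75  18  72]
 [ 71  18  68 101  88  20  10  72]
 [ 72  53  17  19  16  14  65  71]
 [ 71  71  70  54  54  72  73  73]]
[  0   0  22  20 317] [288.76656151 155.66246057] [0.5558 0.2307 0.0498] 0.050288516682468365 [0.5654 0.214  0.072 ]
[[52 49 52 48 -1 -3  1  3]
 [47 51 54 49 49 51  0 -2]
 [51 49 62 72 72 49 50 51]
 [52 63 72 75 74 73 48 51]
 [49 61 66 72 69 65 60 50]
 [48 55 63 61 64 61 50 46]
 [48 48 53 58 58 53 49 51]]
[[104 105 102 106 127 148 154 156]
 [103 103 102 110 109 110 136 153]
 [107  95 115 154 151 112 102 116]
 [102  53 127 157 156 129  80 102]
 [101  36  69 119 122  67  64 102]
 [101  63  26  38  40  30  83 102]
 [104  98  71  47  48  76 102 102]]
clock: 0.52
tcp_pos: [0.3049, 0.6018, 0.2307]
orientation: [-1.22, -1.191, 1.193]
contact_force: [0.2, -0.2, -0.2]
grip_width: 0.0259
```

Run:
```python
from h import *
f=dict(np.load('/tmp/top0.npz'))
F=f;a,b,c,d=190,176,212,198
gr=cv2.cvtColor(F['color'],cv2.COLOR_RGB2GRAY)[b:d,a:c];P=pts(F)[b:d,a:c]
n,l,s,ce=cv2.connectedComponentsWithStats(((gr>84)*1).astype(np.uint8))
for i in range(1,n):
    if s[i,4]>20: print(s[i],P[l==i].mean(0).round(4),ray(F,*(ce[i]+[a,b]),.071).round(4))
o=r.get_obs();M=R.from_rotvec(o['orientation']).as_matrix();print(M.round(4))
print('shift to above button',(M.T@(np.array([.5665,.2135,.12])-o['tcp_pos'])*1000).round(1),o['tcp_pos'],o['grip_width'])
```

```text
[  4   5  12  11 104] [0.5645 0.209  0.0807] [0.5665 0.2103 0.071 ]
[[ 2.320e-02 -6.000e-04 -9.997e-01]
 [ 9.997e-01 -9.000e-04  2.320e-02]
 [-9.000e-04 -1.000e+00  5.000e-04]]
shift to above button [-382.1  110.9 -270.6] [0.30489493 0.6018233  0.23073223] 0.025855475538719336
```

```bash
python3 -m jog '0 0 0 -25.6 0 -18 0;0 0 0 -25.6 0 -18 0;0 0 0 -25.6 0 -18 0;0 0 0 -25.6 0 -18 0;0 0 0 -25.6 0 -18 0'
python3 -m jog '0 0 0 -25.6 0 -18 0;0 0 0 -25.6 0 -18 0;0 0 0 -25.6 0 -18 0;0 0 0 -25.6 0 -18 0;0 0 0 -25.6 0 -18 0'
python3 -m jog '0 0 0 -25.6 0 -18 0;0 0 0 -25.6 0 -18 0;0 0 0 -25.6 0 -18 0;0 0 0 -25.6 0 -18 0;0 0 0 -25.6 0 -18 0'
python3 -m jog '0 0 0 0 30 0 0;0 0 0 0 30 0 0;0 0 0 0 30 0 0;0 0 0 0 30 0 0;0 0 0 0 0 0 0'
```

```text
clock: 0.93
tcp_pos: [0.392, 0.4703, 0.231]
orientation: [-1.223, -1.187, 1.188]
contact_force: [0.3, 0.3, 0.0]
grip_width: -0.0
clock: 1.35
tcp_pos: [0.4784, 0.3399, 0.2312]
orientation: [-1.223, -1.187, 1.188]
contact_force: [-0.2, -0.0, -0.9]
grip_width: -0.0005
clock: 1.77
tcp_pos: [0.5649, 0.2095, 0.2312]
orientation: [-1.223, -1.187, 1.188]
contact_force: [-0.2, 1.2, 0.5]
grip_width: -0.0003
clock: 2.18
tcp_pos: [0.5604, 0.2092, 0.1055]
orientation: [-1.219, -1.179, 1.195]
contact_force: [-1.4, -0.8, -0.6]
grip_width: 0.0002
```

```bash
python3 -m jog '0 0 0 0 0 0 0;0 0 0 0 0 0 0;0 0 0 0 0 0 0;0 0 0 0 0 0 0;0 0 0 0 0 0 0'
python3 - <<'E'
from h import *
ims=[]
for n in('scene','top'):
    f=grab(n,n+'1');c=cv2.cvtColor(f['color'],cv2.COLOR_RGB2BGR)
    (a,b)=(220,90) if n=='scene' else (150,110)
    ims.append(cv2.resize(cv2.convertScaleAbs(c[b:b+120,a:a+130],alpha=1.4),None,fx=3,fy=3,interpolation=cv2.INTER_CUBIC))
cv2.imwrite('pics/z3.png',np.hstack(ims))
print(R.from_rotvec(r.get_obs()['orientation']).as_matrix().round(3))
E
```

```text
clock: 2.6
tcp_pos: [0.5653, 0.2114, 0.1129]
orientation: [-1.223, -1.191, 1.187]
contact_force: [-0.9, -0.0, 0.1]
grip_width: 0.0002
[[ 0.027  0.001 -1.   ]
 [ 1.     0.001  0.027]
 [ 0.001 -1.    -0.001]]
```

View pics/z3.png

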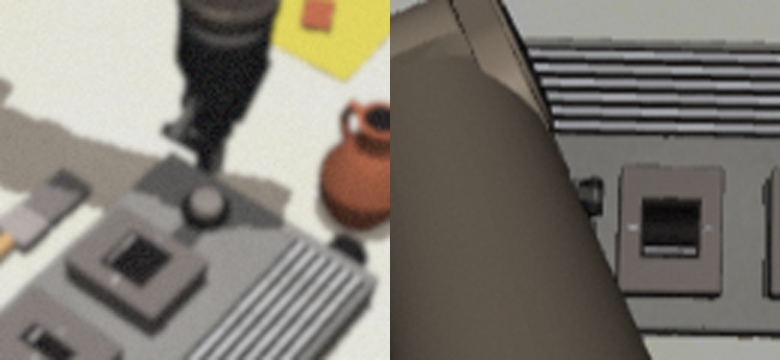

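The tip (left half, around (208,165)) is above the button (206,203). The top view is mostly blocked by the arm. Now I'll press down.

```bash
python3 -m jog '0 0 0 0 12 0 0;0 0 0 0 12 0 0;0 0 0 0 11 0 0;0 0 0 0 0 0 0;0 0 0 0 0 0 0'; python3 -m jog '0 0 0 0 2 0 0;0 0 0 0 2 0 0;0 0 0 0 1 0 0;0 0 0 0 0 0 0;0 0 0 0 0 0 0'
```

```text
clock: 3.12
tcp_pos: [0.5634, 0.2105, 0.0747]
orientation: [-1.221, -1.186, 1.191]
contact_force: [0.2, 0.0, 0.7]
grip_width: 0.0002
clock: 3.53
tcp_pos: [0.5648, 0.2111, 0.0717]
orientation: [-1.222, -1.19, 1.188]
contact_force: [0.1, 0.5, 1.8]
grip_width: 0.0002
```

```bash
python3 -m jog '0 0 0 0 2 0 0;0 0 0 0 2 0 0;0 0 0 0 0 0 0;0 0 0 0 0 0 0;0 0 0 0 0 0 0'; python3 -m jog '0 0 0 0 2 0 0;0 0 0 0 2 0 0;0 0 0 0 0 0 0;0 0 0 0 0 0 0;0 0 0 0 0 0 0'
```

```text
clock: 3.95
tcp_pos: [0.5648, 0.2111, 0.0676]
orientation: [-1.222, -1.19, 1.188]
contact_force: [-0.1, 0.2, 3.8]
grip_width: 0.0003
clock: 4.37
tcp_pos: [0.5649, 0.2112, 0.0658]
orientation: [-1.222, -1.19, 1.188]
contact_force: [-7.1, -2.4, 24.3]
grip_width: 0.0005
```

```bash
python3 -m jog '0 0 0 0 -4 0 0;0 0 0 0 -6 0 0;0 0 0 0 -16 0 0;0 0 0 0 -20 0 0;0 0 0 0 -10 0 0'; python3 -m jog '0 0 0 -26 0 1.7 0;0 0 0 -26 0 1.7 0;0 0 0 -26 0 1.7 0;0 0 0 -25.8 0 1.7 0;0 0 0 0 0 0 0';python3 -m jog '0 0 0 0 0 0 0;0 0 0 0 0 0 0;0 0 0 0 0 0 0;0 0 0 0 0 0 0;0 0 0 0 0 0 0'
python3 - <<'E'
from h import *
ims=[]
for n in('scene','top'):
    f=grab(n,n+'2');c=cv2.cvtColor(f['color'],cv2.COLOR_RGB2BGR)
    (a,b)=(200,110) if n=='scene' else (175,110)
    ims.append(cv2.resize(cv2.convertScaleAbs(c[b:b+120,a:a+130],alpha=1.4),None,fx=3,fy=3,interpolation=cv2.INTER_CUBIC))
cv2.imwrite('pics/z4.png',np.hstack(ims))
E
```

```text
clock: 4.78
tcp_pos: [0.5645, 0.211, 0.1205]
orientation: [-1.222, -1.189, 1.189]
contact_force: [-0.3, 0.0, 0.4]
grip_width: 0.0001
clock: 5.2
tcp_pos: [0.5537, 0.1004, 0.1186]
orientation: [-1.227, -1.18, 1.188]
contact_force: [-0.2, -0.9, -0.2]
grip_width: -0.0002
clock: 5.62
tcp_pos: [0.5547, 0.1086, 0.1192]
orientation: [-1.221, -1.19, 1.19]
contact_force: [-1.0, 0.2, -0.8]
grip_width: -0.0002
```

View pics/z4.png

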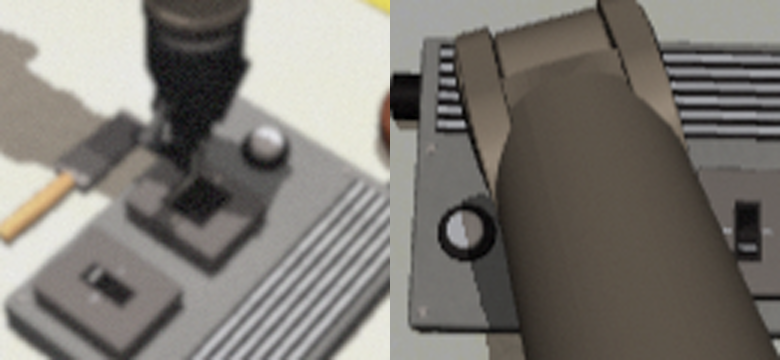

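The button is back up and the tip is over the front part of the wide wheel. I'll go down until it touches.

```bash
python3 -m jog '0 0 0 0 10 0 0;0 0 0 0 10 0 0;0 0 0 0 4 0 0;0 0 0 0 0 0 0;0 0 0 0 0 0 0'; python3 -m jog '0 0 0 0 2 0 0;0 0 0 0 1 0 0;0 0 0 0 0 0 0;0 0 0 0 0 0 0;0 0 0 0 0 0 0'
```

```text
clock: 6.13
tcp_pos: [0.5543, 0.1072, 0.0946]
orientation: [-1.221, -1.188, 1.19]
contact_force: [0.3, 0.5, 1.4]
grip_width: 0.0
clock: 6.55
tcp_pos: [0.5549, 0.1074, 0.0925]
orientation: [-1.222, -1.189, 1.189]
contact_force: [-0.4, 0.0, 0.2]
grip_width: 0.0001
```

```bash
python3 -m jog '0 0 0 0 1 0 0;0 0 0 0 0.5 0 0;0 0 0 0 0 0 0;0 0 0 0 0 0 0;0 0 0 0 0 0 0'; python3 -m jog '0 0 0 0 0.5 0 0;0 0 0 0 0 0 0;0 0 0 0 0 0 0;0 0 0 0 0 0 0;0 0 0 0 0 0 0'
```

```text
clock: 6.97
tcp_pos: [0.5551, 0.1074, 0.091]
orientation: [-1.222, -1.19, 1.189]
contact_force: [1.1, -0.1, 2.7]
grip_width: 0.0
clock: 7.38
tcp_pos: [0.5554, 0.1075, 0.0909]
orientation: [-1.223, -1.19, 1.188]
contact_force: [-0.4, 0.6, 6.2]
grip_width: -0.0002
```

```bash
python3 -m jog '0 0 0 0 0 -2 0;0 0 0 0 0.1 -2 0;0 0 0 0 0 -2 0;0 0 0 0 0 0 0;0 0 0 0 0 0 0'; python3 -m jog '0 0 0 0 0 -2 0;0 0 0 0 0 -2 0;0 0 0 0 0 -2 0;0 0 0 0 0 0 0;0 0 0 0 0 0 0'
```

```text
clock: 7.8
tcp_pos: [0.5615, 0.1073, 0.091]
orientation: [-1.223, -1.19, 1.188]
contact_force: [-1.3, -0.8, 7.9]
grip_width: 0.0
clock: 8.22
tcp_pos: [0.5682, 0.1071, 0.091]
orientation: [-1.224, -1.191, 1.187]
contact_force: [1.9, -1.2, 5.6]
grip_width: -0.0003
```

The sideways force changed sign, which means the wheel has passed the hump with the finger. I'll finish the click.

```bash
python3 -m jog '0 0 0 0 0 -2 0;0 0 0 0 0 -2 0;0 0 0 0 0 -1 0;0 0 0 0 0 0 0;0 0 0 0 0 0 0'; python3 -m jog '0 0 0 0 -1 0 0;0 0 0 0 -4 0 0;0 0 0 0 -15 0 0;0 0 0 0 -20 0 0;0 0 0 0 -20 0 0'; python3 -m jog '0 0 0 0 -20 0 0;0 0 0 0 -20 30 0;0 0 0 0 -20 35 0;0 0 0 0 -10 35 0;0 0 0 0 0 35 0'
python3 - <<'E'
from h import *
ims=[]
for n in('scene','top'):
    f=grab(n,n+'3');c=cv2.cvtColor(f['color'],cv2.COLOR_RGB2BGR)
    (a,b)=(200,120) if n=='scene' else (175,110)
    ims.append(cv2.resize(cv2.convertScaleAbs(c[b:b+120,a:a+130],alpha=1.4),None,fx=3,fy=3,interpolation=cv2.INTER_CUBIC))
cv2.imwrite('pics/z5.png',np.hstack(ims))
E
```

```text
clock: 8.63
tcp_pos: [0.5728, 0.1069, 0.0909]
orientation: [-1.223, -1.19, 1.188]
contact_force: [0.3, -0.1, 6.2]
grip_width: 0.0
clock: 9.05
tcp_pos: [0.5706, 0.1068, 0.1501]
orientation: [-1.22, -1.187, 1.191]
contact_force: [0.2, -0.4, 1.0]
grip_width: -0.0001
clock: 9.47
tcp_pos: [0.4362, 0.1109, 0.2221]
orientation: [-1.223, -1.192, 1.187]
contact_force: [-0.6, 0.1, -0.4]
grip_width: -0.0003
```

View pics/z5.png

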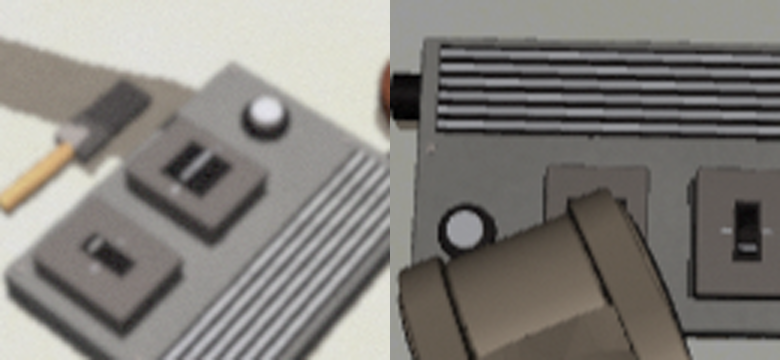

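The left half shows the wide wheel's white line at (195,165), in the middle of its window and level with the side marks. The narrow wheel's line is still at its front, and the button is up. I'll let the arm settle, compare the bystanders with the first picture and hand in.

```bash
python3 -m jog '0 0 0 0 0 0 0;0 0 0 0 0 0 0;0 0 0 0 0 0 0;0 0 0 0 0 0 0;0 0 0 0 0 0 0'
python3 - <<'E'
from h import *
g=np.load('/tmp/scene0.npz');f=grab('scene','scene4')
for n,(a,b,c,d) in dict(jug=(325,120,362,166),jar=(222,255,250,285),brush=(195,145,253,192),narrow=(225,192,250,215),wide=(252,162,282,192)).items():
    A=g['color'][b:d,a:c].astype(float);B=f['color'][b:d,a:c].astype(float)
    print(n,abs(A-B).mean().round(1),abs(A-B).max())
c=cv2.cvtColor(f['color'],cv2.COLOR_RGB2BGR)
cv2.imwrite('pics/z6.png',cv2.resize(c[110:290,190:370],None,fx=3.3,fy=3.3,interpolation=cv2.INTER_CUBIC))
E
```

```text
clock: 9.98
tcp_pos: [0.4374, 0.1105, 0.2199]
orientation: [-1.222, -1.188, 1.189]
contact_force: [0.5, -0.8, -0.5]
grip_width: -0.0003
jug 3.2 14.0
jar 3.4 18.0
brush 22.1 66.0
narrow 2.6 11.0
wide 7.7 84.0
```

View pics/z6.png

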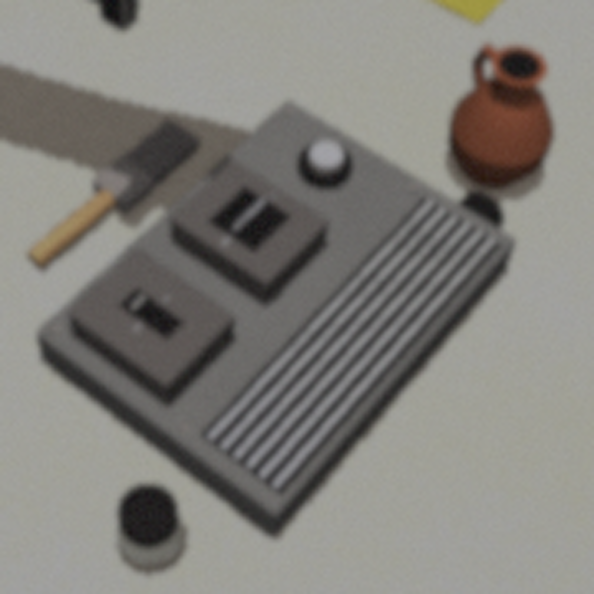

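The brush only differs because the arm's shadow lies across it; its outline is where it was. The wide wheel's line is at (248,216), centred in its window.

```bash
python3 -c "
from bench import r
print(r.hand_in())"
```

```text
the job is handed in; nothing more can be done
None
```

The start button has been pressed and has come back up, and the wide wheel is one click on, in its middle position. The job was handed in at about 10 s, with the hand clear of everything.

- **Button:** I pressed it with the shut fingertips until it bottomed out, with the tip at 66 mm height and 24 N on the tool. The pictures afterwards show it up again.
- **Wide wheel:** I pressed on its top with 6 to 8 N and drew it about 17.5 mm towards the grille. The sideways force changed sign as it passed the hump, and I then lifted straight off. The last scene picture shows its white line at the top, centred in the window and level with the side marks.
- **Left alone:** the narrow wheel, jug and jar match the first picture to within noise. The brush area failed that comparison because the arm's shadow lies across it; by eye, the brush has not moved.
- **Not checked:** the arm blocked the top camera's view of the wide wheel, so its final position was seen from the scene camera only.

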